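Line up the recorder packs by height

TASK

Line the four banded packs of stick recorders up by height on the row of plates for the stock count: the tallest on the plate beside the red flag, then ever lower ones towards the far end of the row, one pack to a plate. Stand each pack upright, centred on its plate with its long side along the plate's long side, let go of it, and leave the small grey receiver where it is.

Things in the scene. Friction and masses are not known exactly. Their poses are not given: they have to be found in the camera images.
- pack_8_center (a point): Centre (half-way up) of a loose, upright, rubber-banded block of black stick recorders, 86 mm high, 72 mm long (its own y) and 45 mm wide (its own x), solid, 0.06 to 0.25 kg; z up. Of the four packs it is the tallest. Grip it across its 45 mm width.
- pack_6_center (a point): Centre (half-way up) of a loose, upright, rubber-banded block of black stick recorders, 65 mm high, 72 mm long (its own y) and 45 mm wide (its own x), solid, 0.06 to 0.25 kg; z up. Of the four packs it is the second tallest. Grip it across its 45 mm width.
- pack_5_center (a point): Centre (half-way up) of a loose, upright, rubber-banded block of black stick recorders, 54 mm high, 72 mm long (its own y) and 45 mm wide (its own x), solid, 0.06 to 0.25 kg; z up. Of the four packs it is the third tallest. Grip it across its 45 mm width.
- pack_4_center (a point): Centre (half-way up) of a loose, upright, rubber-banded block of black stick recorders, 40 mm high, 64 mm long (its own y) and 42 mm wide (its own x), solid, 0.06 to 0.25 kg; z up. Of the four packs it is the lowest. Grip it across its 42 mm width.
- plate_a_top (a point): Centre of the top face of one of four identical fixed location plates (flat blue plastic with white corner marks), 62 mm along its own x, 94 mm along its own y, top 4 mm above the table, no rim. The plates stand in one row, about 100 mm apart, long sides (own y) along the row; the letters say nothing of the order in the row.
- plate_b_top (a point): Centre of the top face of one of four identical fixed location plates (flat blue plastic with white corner marks), 62 mm along its own x, 94 mm along its own y, top 4 mm above the table, no rim. The plates stand in one row, about 100 mm apart, long sides (own y) along the row; the letters say nothing of the order in the row.
- plate_c_top (a point): Centre of the top face of one of four identical fixed location plates (flat blue plastic with white corner marks), 62 mm along its own x, 94 mm along its own y, top 4 mm above the table, no rim. The plates stand in one row, about 100 mm apart, long sides (own y) along the row; the letters say nothing of the order in the row.
- plate_d_top (a point): Centre of the top face of one of four identical fixed location plates (flat blue plastic with white corner marks), 62 mm along its own x, 94 mm along its own y, top 4 mm above the table, no rim. The plates stand in one row, about 100 mm apart, long sides (own y) along the row; the letters say nothing of the order in the row.
- flag: Fixed thin steel post with a red flag and red cap, 64 mm high, on a 28 mm round foot; origin at the centre of the foot's underside. It stands at one end of the row, about 85 mm from the centre of the nearest plate (a bare steel post with a grey ball, not listed, stands at the other end).
- receiver: Bystander: loose small grey radio receiver lying flat, 62 x 48 x 17 mm, at the right of the work; origin at the centre of its underside.
Mind the look-alikes: they are no part of the job. What is shaped like the part that bears pack_5_center but turquoise is not meant.

How it is judged:
At the end, for the whole second after the job is handed in: From the red flag on: tallest, second, third, lowest pack, one to a plate, each at rest on it, upright within 0.1 rad, no more than 5 mm above its resting height, centre within 14 mm of the plate's centre, length within 0.25 rad of the plate's length (either way round) (((horizontal distance between pack_8_center and plate_a_top below 0.014 m and angle between the y axis of pack_8_center and the y axis of plate_a_top, either way round below 0.25 rad) or (horizontal distance between pack_8_center and plate_b_top below 0.014 m and angle between the y axis of pack_8_center and the y axis of plate_b_top, either way round below 0.25 rad) or (horizontal distance between pack_8_center and plate_c_top below 0.014 m and angle between the y axis of pack_8_center and the y axis of plate_c_top, either way round below 0.25 rad) or (horizontal distance between pack_8_center and plate_d_top below 0.014 m and angle between the y axis of pack_8_center and the y axis of plate_d_top, either way round below 0.25 rad)) and horizontal distance between pack_8_center and flag between 0.045 and 0.125 m and height (world z) of pack_8_center below 0.052 m and angle between each of pack_8_center, pack_6_center, pack_5_center, pack_4_center's own z axis and vertical below 0.1 rad and linear speed of each of pack_8, pack_6, pack_5, pack_4 below 0.02 m/s and ((horizontal distance between pack_6_center and plate_a_top below 0.014 m and angle between the y axis of pack_6_center and the y axis of plate_a_top, either way round below 0.25 rad) or (horizontal distance between pack_6_center and plate_b_top below 0.014 m and angle between the y axis of pack_6_center and the y axis of plate_b_top, either way round below 0.25 rad) or (horizontal distance between pack_6_center and plate_c_top below 0.014 m and angle between the y axis of pack_6_center and the y axis of plate_c_top, either way round below 0.25 rad) or (horizontal distance between pack_6_center and plate_d_top below 0.014 m and angle between the y axis of pack_6_center and the y axis of plate_d_top, either way round below 0.25 rad)) and horizontal distance between pack_6_center and flag between 0.145 and 0.225 m and height (world z) of pack_6_center below 0.0415 m and ((horizontal distance between pack_5_center and plate_a_top below 0.014 m and angle between the y axis of pack_5_center and the y axis of plate_a_top, either way round below 0.25 rad) or (horizontal distance between pack_5_center and plate_b_top below 0.014 m and angle between the y axis of pack_5_center and the y axis of plate_b_top, either way round below 0.25 rad) or (horizontal distance between pack_5_center and plate_c_top below 0.014 m and angle between the y axis of pack_5_center and the y axis of plate_c_top, either way round below 0.25 rad) or (horizontal distance between pack_5_center and plate_d_top below 0.014 m and angle between the y axis of pack_5_center and the y axis of plate_d_top, either way round below 0.25 rad)) and horizontal distance between pack_5_center and flag between 0.245 and 0.325 m and height (world z) of pack_5_center below 0.036 m and ((horizontal distance between pack_4_center and plate_a_top below 0.014 m and angle between the y axis of pack_4_center and the y axis of plate_a_top, either way round below 0.25 rad) or (horizontal distance between pack_4_center and plate_b_top below 0.014 m and angle between the y axis of pack_4_center and the y axis of plate_b_top, either way round below 0.25 rad) or (horizontal distance between pack_4_center and plate_c_top below 0.014 m and angle between the y axis of pack_4_center and the y axis of plate_c_top, either way round below 0.25 rad) or (horizontal distance between pack_4_center and plate_d_top below 0.014 m and angle between the y axis of pack_4_center and the y axis of plate_d_top, either way round below 0.25 rad)) and horizontal distance between pack_4_center and flag between 0.345 and 0.425 m and height (world z) of pack_4_center below 0.029 m); the robot touches nothing.
It fails at once if the grey receiver is shifted by more than 30 mm (distance of receiver from where it was at the start of the episode above 0.03 m).
It also fails if it takes over 90 s, if anything falls off the work surface, if the arm or the gripper's body presses on something with over 40 N, if the wrist force passes 120 N, or if a joint passes its speed limit or range.

ROBOT

A 6-joint arm with a two-finger parallel gripper is mounted at the origin on a cart in front of the work surface, level with it; the furniture and walls round the work are solid. World frame = base frame: x ahead of the robot, y to its left, z up, the work surface at z = 0. Lengths are in m, angles in rad, forces in N, time in s.
With the tool pointing down it reaches from about 0.25 to 0.775 m from the base axis. Payload 4 kg.
Tool frame: the origin (TCP) lies midway between the tips of the shut fingers; the grasp point (between the pads) lies 19 mm behind it; z points along the fingers, x is the direction in which the jaws open and shut, and the axes are right-handed (so a half turn about z gives the same grasp; the last joint's range is limited). The gripper opens to 94 mm and grips with 3 to 60 N. Pads are 16 mm wide; open, the fingers measure 119 mm over their backs; the gripper's body (75 mm by 177 mm) begins 78 mm behind the grasp point.
Start: joints at [1.091, 0.087, 1.371, -0, 1.684, -0.103], TCP at [0.202, 0.511, 0.206] pointing down, gripper open.
Joint ranges: [-3.1, 3.1], [-0.76, 2.03], [0.27, 2.55], [-1.08, 4.22], [0.17, 2.65], [-2.57, 2.57]. Speed limits (rad/s): [2.79, 2.79, 3.14, 3.14, 3.14, 3.14].

INTERFACE

Orientations are given as [roll, pitch, yaw] about the fixed x, y, z axes, in that order (R = Rz(yaw) Ry(pitch) Rx(roll)).
In Python, from bench import * gives the robot as it stands.
- The arm moves only by the tool send_rows, never from a script. Its argument "rows" is one flat list of numbers, 7 for each row, row after row: the shift along the world's x, y, z in mm, then the turn, a rotation vector about the world's x, y, z in degrees, then the opening, from 0 (shut) to 1 (fully open). A call has exactly 8 rows; each row shifts and turns the commanded pose from where the row before left it; what a row does not reach is not made up. A row lasts 1/8 s, in which the tool goes at most 62.5 mm and 10.7 degrees, less where a joint would pass 70% of its speed; a pose out of reach is approached as far as the arm can. A call is refused whole if a number of a shift passes 62.5 or a number of a turn 10.7, either way. A call with a gripper value outside its range is refused whole. The fingers move at their own pace and stop on an object; the grip force is fixed at half the most. Time passes only in rows, so rows that do not move let the fingers close, or fill a call up. It gives the time, the measured TCP pose, the force and the opening at its end, in the units of the state.
- get_obs(): the state, without advancing time (a new reading comes with each control period).
- snapshot(name): name is "side" or "top" or "wrist"; returns a dict with "color" (480x640x3 uint8, red, green, blue), "intrinsics" (3x3 intrinsics, pixels), "distortion" ([k1, k2, p1, p2, k3] as OpenCV has them; the pictures are not rectified), "rvec" (rotation vector, rad) and "tvec" (3), from world to camera coordinates, as OpenCV has them; the wrist camera has in their place "T_tool_cam" (4x4, takes a point from camera to tool coordinates, whose origin is the TCP and whose axes are the tool frame's). Camera axes: x right, y down, z forward; pixel columns grow to the right and rows downward; lengths in m; the calibration is good to about 2 mm. A picture is of the moment at which its call begins: read the wrist's pose just before it. There is no depth.
- close_job(): hands the job in, once; it reports no verdict.
The state is a dict: "time": time; "joint_positions": joint angles; "qvel": joint speeds; "joint_torque": joint torques, N m; "tool_pos": TCP position; "ee_rot": TCP orientation; "wrist_force": force on the tool from outside, world axes, zero at the start; "wrist_torque": the same for the moment, N m; "width": finger opening in m.
Only numpy, scipy, OpenCV 4.12 (cv2) and the standard library are available. Lean on these libraries where they do the work, as an engineer would, in place of code of your own. Each camera call takes 0.05 s, during which the arm holds its last target.

## Working session

There is one attempt and no reset: what is moved stays moved. The work goes in short steps, Python scripts to look and compute and a tool call to move; the robot and the scene stay as the last step left them, time stands still between calls to the robot, and variables do not carry over. Pictures are saved under pics/ and viewed, and the job is handed in when it is done.

Besides the shell and the picture viewer there is one more tool, called in YAML: its name, and indented under it one key for each argument. send_rows: Moves the arm, as the interface text tells. Its arguments: {"type":"object","properties":{"rows":{"type":"array","items":{"type":"number"}}},"required":["rows"]}

```bash
mkdir -p pics; ls; python3 - <<'E'
from bench import *
import cv2
o=get_obs()
print({k:o[k] for k in ('time','tool_pos','ee_rot','width','wrist_force')})
for n in('top','side'):
    s=snapshot(n); cv2.imwrite(f'pics/{n}0.png',s['color'][:,:,::-1])
    print(n,s['intrinsics'],s['distortion'],s['rvec'],s['tvec'])
E
```

```text
pics
{'time': 0.0, 'tool_pos': array([0.20213207, 0.51089983, 0.20429429]), 'ee_rot': array([-3.14135712e+00,  2.24486230e-03,  1.19394790e+00]), 'width': 0.09430954542880243, 'wrist_force': array([ 0.01635165,  0.38203169, -0.62400057])}
top [[599.08229944   0.         317.98243727]
 [  0.         599.08229944 243.3195483 ]
 [  0.           0.           1.        ]] [-0.11491357  0.          0.          0.          0.        ] [ 2.130729   -2.12887236  0.21831074] [-0.07876397  0.60981886  1.45829013]
side [[563.71780042   0.         326.00426553]
 [  0.         563.71780042 239.45214747]
 [  0.           0.           1.        ]] [-0.16960033  0.          0.          0.          0.        ] [ 2.26928559 -0.05338024  0.05422151] [-0.60786732  0.02126596  1.20475812]
```

View pics/top0.png

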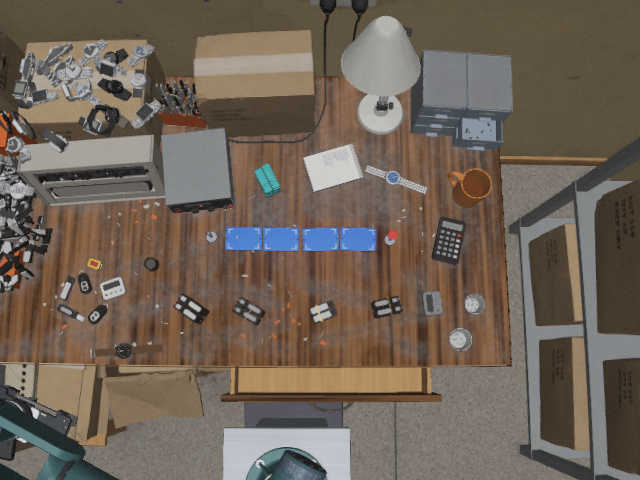

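View pics/side0.png

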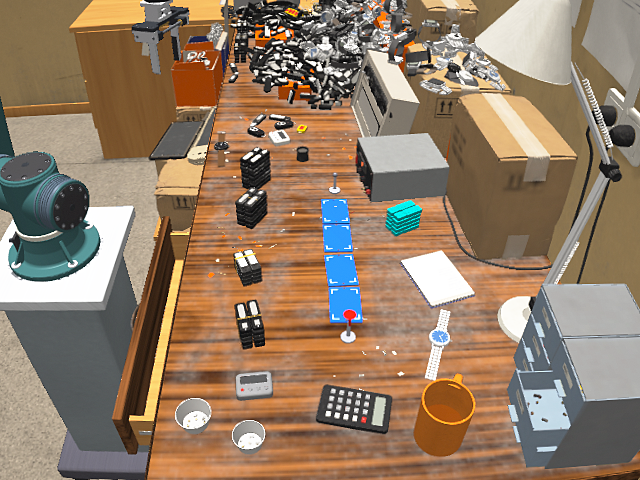

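```bash
python3 - <<'E'
import cv2
a=cv2.imread('pics/top0.png');b=cv2.imread('pics/side0.png')
cv2.imwrite('pics/c1.png',cv2.resize(a[220:335,160:460],(800,307),interpolation=2))
cv2.imwrite('pics/c2.png',cv2.resize(b[140:350,200:400],None,fx=2.8,fy=2.8,interpolation=2))
E
```

```text
(no output)
```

View pics/c1.png

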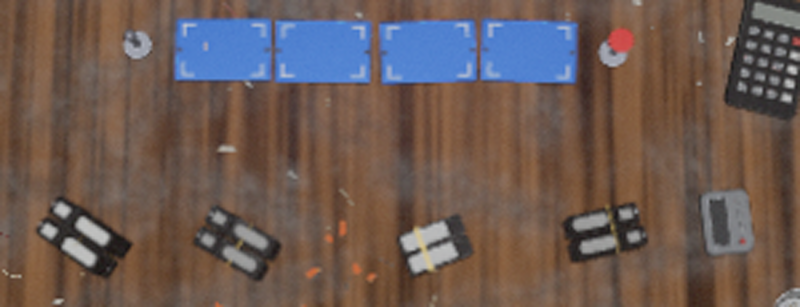

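View pics/c2.png

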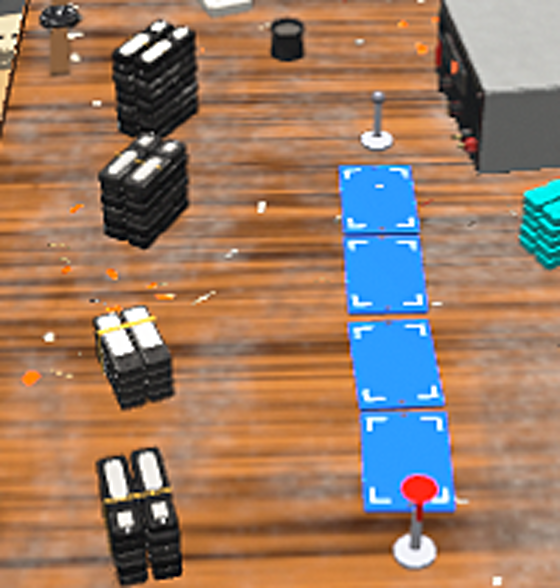

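```bash
cat > h.py <<'E'
import numpy as np, cv2
from bench import *
def und(px,K,d): return cv2.undistortPoints(np.array(px,float).reshape(-1,1,2),np.array(K),np.array(d)).reshape(-1,2)
def cast(s,px,z,T=None):
    u=und(px,s['intrinsics'],s['distortion']); v=np.c_[u,np.ones(len(u))]
    if T is None:
        R,_=cv2.Rodrigues(np.array(s['rvec'],float)); C=-R.T@np.array(s['tvec'],float).ravel(); D=v@R
    else: C=T[:3,3]; D=v@T[:3,:3].T
    return C+D*((z-C[2])/D[:,2])[:,None]
def wristT(o,s):
    from scipy.spatial.transform import Rotation as Ro
    T=np.eye(4); T[:3,:3]=Ro.from_euler('xyz',o['ee_rot']).as_matrix(); T[:3,3]=o['tool_pos']
    return T@np.array(s['T_tool_cam'])
def proj(s,p):
    return cv2.projectPoints(np.array(p,float).reshape(-1,1,3),np.array(s['rvec'],float),np.array(s['tvec'],float),np.array(s['intrinsics']),np.array(s['distortion']))[0].reshape(-1,2)
E
python3 - <<'E'
from h import *
s=snapshot('top'); im=s['color']; hsv=cv2.cvtColor(im,cv2.COLOR_RGB2HSV)
blue=cv2.inRange(hsv,(100,120,80),(125,255,255)); blue[:225]=0;blue[255:]=0
blue=cv2.morphologyEx(blue,cv2.MORPH_OPEN,np.ones((2,2)))
for c in cv2.findContours(blue,0,1)[0]:
    if cv2.contourArea(c)<150: continue
    r=cv2.minAreaRect(c); w=cast(s,cv2.boxPoints(r),.004)
    e=[w[1]-w[0],w[2]-w[1]]; e.sort(key=np.linalg.norm)
    print('plate',np.round(r[0],1),w.mean(0).round(4),[round(np.linalg.norm(k),4) for k in e],'yaw of long from y',np.degrees(np.arctan(-e[1][0]/e[1][1])).round(1))
red=cv2.inRange(hsv,(0,170,120),(8,255,255))|cv2.inRange(hsv,(172,170,120),(180,255,255)); red[:220]=0;red[250:]=0;red[:,:370]=0;red[:,410:]=0
ys,xs=np.nonzero(red); print('flag',xs.mean(),ys.mean(),cast(s,[[xs.mean(),ys.mean()]],.06))
mx=im.max(2).astype(int);mn=im.min(2).astype(int)
m=(((mx-mn)<28)&((mx<70)|(mn>130))).astype(np.uint8)*255
m=cv2.morphologyEx(m,cv2.MORPH_CLOSE,np.ones((5,5))); m=cv2.morphologyEx(m,cv2.MORPH_OPEN,np.ones((4,4)))
m[:285]=0;m[335:]=0;m[:,:165]=0;m[:,415:]=0
cv2.imwrite('pics/m.png',cv2.resize(m[285:335,160:460],None,fx=2.6,fy=2.6))
H={0:.086,1:.065,2:.040,3:.054}
cs=[c for c in cv2.findContours(m,0,1)[0] if cv2.contourArea(c)>150]; cs.sort(key=lambda c:c[:,0,0].mean())
for i,c in enumerate(cs):
    r=cv2.minAreaRect(c); w=cast(s,cv2.boxPoints(r),H[i]/2)
    e=[w[1]-w[0],w[2]-w[1]]; e.sort(key=np.linalg.norm)
    print('pack',np.round(r[0],1),w.mean(0).round(4),[round(np.linalg.norm(k),4) for k in e],'yaw',np.degrees(np.arctan(-e[1][0]/e[1][1])).round(1))
# side-view tops: receiver
sd=snapshot('side')
for px,n in (((432,303),'recv'),):
    print(n,cast(s,[px],.017))
print('T',snapshot('wrist')['T_tool_cam'])
E
```

```text
plate [321. 240.] [ 0.6292 -0.0871  0.004 ] [np.float64(0.0589), np.float64(0.0897)] yaw of long from y 0.2
plate [281.5 240. ] [0.629  0.0167 0.004 ] [np.float64(0.0589), np.float64(0.0922)] yaw of long from y 0.1
plate [359.  239.5] [ 0.6308 -0.1871  0.004 ] [np.float64(0.0618), np.float64(0.09)] yaw of long from y 0.2
plate [244.5 239. ] [0.6314 0.114  0.004 ] [np.float64(0.0589), np.float64(0.0924)] yaw of long from y 0.1
flag nan nan [[nan nan nan]]
pack [191.7 309.7] [0.4424 0.239  0.043 ] [np.float64(0.0452), np.float64(0.0839)] yaw -34.0
pack [249.8 311.9] [0.4384 0.0936 0.0325] [np.float64(0.0422), np.float64(0.0747)] yaw -30.6
pack [322.9 312.2] [ 0.4387 -0.0913  0.02  ] [np.float64(0.0416), np.float64(0.0635)] yaw 21.8
pack [387.5 307.7] [ 0.4496 -0.2556  0.027 ] [np.float64(0.0452), np.float64(0.0748)] yaw 12.4
recv [[ 0.4620479  -0.37236404  0.017     ]]
T [[ 9.99999132e-01  6.93205080e-04  1.12015438e-03 -2.40536207e-04]
 [-9.65516428e-04  9.64173051e-01  2.65272303e-01 -7.55423900e-02]
 [-8.96134561e-04 -2.65273154e-01  9.64172884e-01 -1.78593170e-01]
 [ 0.00000000e+00  0.00000000e+00  0.00000000e+00  1.00000000e+00]]<stdin>:11: RuntimeWarning: Mean of empty slice.
  ret = ret.dtype.type(ret / rcount)
```

View pics/m.png

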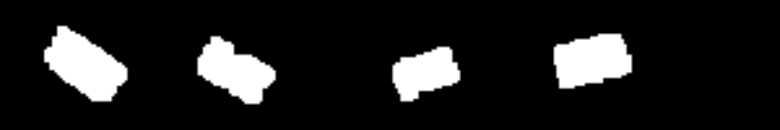

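send_rows:
  rows: [25,-27,0,0,0,-10.2,1,25,-27,0,0,0,-10.2,1,25,-27,0,0,0,-10.2,1,25,-27,0,0,0,-10.2,1,25,-27,0,0,0,-10.2,1,25,-27,0,0,0,-10.2,1,25,-27,0,0,0,-10.2,1,25,-27,0,0,0,-10.2,1]

```text
time: 1.25
tool_pos: [0.403, 0.2945, 0.2054]
ee_rot: [-3.142, -0.0, -0.236]
wrist_force: [-0.0, -1.3, -0.3]
width: 0.0939
```

send_rows:
  rows: [20,-28,0,0,0,-10.4,1,20,-28,0,0,0,-10.4,1,0,0,0,0,0,0,1,0,0,0,0,0,0,1,0,0,0,0,0,0,1,0,0,0,0,0,0,1,0,0,0,0,0,0,1,0,0,0,0,0,0,1]

```text
time: 2.25
tool_pos: [0.4422, 0.2397, 0.2055]
ee_rot: [-3.142, -0.0, -0.593]
wrist_force: [0.7, 0.2, -0.6]
width: 0.0936
```

```bash
python3 - <<'E'
from h import *
o=get_obs(); s=snapshot('wrist'); print(o['time'],o['tool_pos'],np.degrees(o['ee_rot']),o['joint_positions'])
cv2.imwrite('pics/w8.png',s['color'][:,:,::-1])
E
```

```text
2.25 [0.44223549 0.2396987  0.2055284 ] [-1.79996951e+02 -4.20283054e-03 -3.39514660e+01] [ 3.83955029e-01 -1.78760427e-02  1.47894939e+00 -3.11637232e-05
  1.68043414e+00  9.76516483e-01]
```

View pics/w8.png

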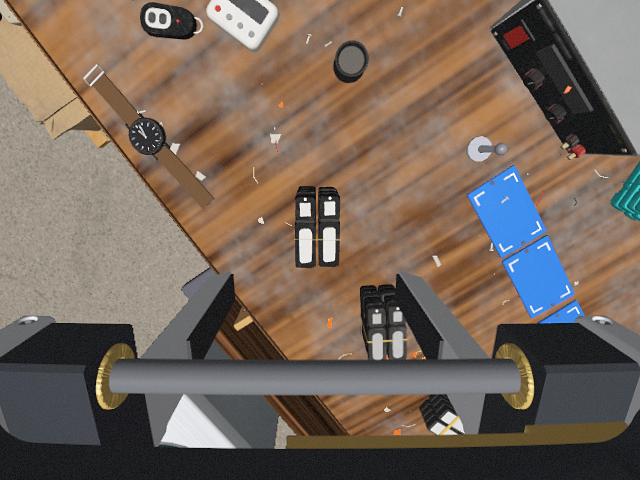

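```bash
cat >> h.py <<'E'
def pack(z,h,name,roi=(100,290,240,420)):
    """top face of a pack at height z+h from wrist view: dark/white mask, minAreaRect"""
    o=get_obs(); s=snapshot('wrist'); T=wristT(o,s); im=s['color']
    mx=im.max(2).astype(int);mn=im.min(2).astype(int)
    m=(((mx-mn)<25)&((mx<75)|(mn>140))).astype(np.uint8)*255
    k=np.zeros_like(m);k[roi[0]:roi[1],roi[2]:roi[3]]=1; m*=k
    m=cv2.morphologyEx(m,cv2.MORPH_CLOSE,np.ones((7,7))); m=cv2.morphologyEx(m,cv2.MORPH_OPEN,np.ones((7,7)))
    cs=cv2.findContours(m,0,1)[0]; c=max(cs,key=cv2.contourArea)
    r=cv2.minAreaRect(c); b=cv2.boxPoints(r)
    v=im[:,:,::-1].copy(); cv2.drawContours(v,[c],-1,(0,0,255),1); cv2.drawContours(v,[b.astype(int)],-1,(0,255,0),1)
    x0,x1,y0,y1=roi[2],roi[3],roi[0],roi[1]
    cv2.imwrite('pics/'+name,cv2.resize(v[y0:y1,x0:x1],None,fx=3,fy=3))
    for zz in (z+h,z+h/2):
        w=cast(s,b,zz,T); e=[w[1]-w[0],w[2]-w[1]]; e.sort(key=np.linalg.norm)
        print(name,np.round(r[0],1),'z',zz,w.mean(0).round(4),[round(float(np.linalg.norm(k)),4) for k in e],'yaw',np.degrees(np.arctan(-e[1][0]/e[1][1])).round(1))
    print('box px',b.round().tolist(),'tcp',o['tool_pos'].round(4),np.degrees(o['ee_rot'][2]).round(2),o['time'])
E
python3 -c "
from h import *
pack(0,.086,'w8b.png')"
```

```text
w8b.png [317.  226.5] z 0.086 [0.4498 0.2437 0.086 ] [0.0392, 0.0766] yaw -32.8
w8b.png [317.  226.5] z 0.043 [0.4445 0.2351 0.043 ] [0.0449, 0.0876] yaw -32.8
box px [[295.0, 186.0], [339.0, 186.0], [339.0, 267.0], [295.0, 267.0]] tcp [0.4423 0.2396 0.2055] -33.96 2.3
```

View pics/w8b.png

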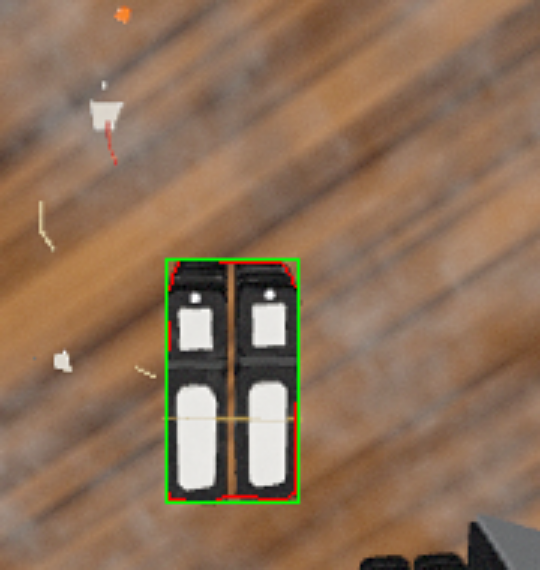

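send_rows:
  rows: [3,1,0,0,0,0,1,3,0.5,-20,0,0,0,1,0,0,-45,0,0,0,1,0,0,-45,0,0,0,1,0,0,-40,0,0,0,1,0,0,-20,0,0,0,1,0,0,-10,0,0,0,1,0,0,0,0,0,0,1]

```text
time: 3.35
tool_pos: [0.4484, 0.2409, 0.0253]
ee_rot: [3.141, 0.0, -0.593]
wrist_force: [0.3, 0.4, 0.2]
width: 0.0942
```

send_rows:
  rows: [0,0,0,0,0,0,0,0,0,0,0,0,0,0,0,0,0,0,0,0,0,0,0,0,0,0,0,0,0,0,0,0,0,0,0,0,0,0,0,0,0,0,0,0,0,0,0,0,0,0,0,0,0,0,0,0]

```text
time: 4.35
tool_pos: [0.4482, 0.2411, 0.0255]
ee_rot: [3.142, 0.0, -0.593]
wrist_force: [-1.6, 1.1, 0.9]
width: 0.0432
```

send_rows:
  rows: [0,0,20,0,0,0,0,0,0,40,0,0,0,0,0,0,30,0,0,0,0,18,-43,0,0,0,3.4,0,18,-43,0,0,0,3.4,0,18,-43,0,0,0,3.4,0,18,-43,0,0,0,3.4,0,18,-43,0,0,0,3.4,0]

```text
time: 5.35
tool_pos: [0.5386, 0.0242, 0.1148]
ee_rot: [3.141, 0.0, -0.295]
wrist_force: [0.1, -0.1, -2.1]
width: 0.0432
```

send_rows:
  rows: [18,-43,0,0,0,3.4,0,18,-43,0,0,0,3.4,0,18,-43,0,0,0,3.4,0,18,-43,0,0,0,3.4,0,20,-41,0,0,0,3.4,0,0,0,0,0,0,0,0,0,0,0,0,0,0,0,0,0,0,0,0,0,0]

```text
time: 6.35
tool_pos: [0.63, -0.1858, 0.1154]
ee_rot: [-3.141, 0.0, 0.001]
wrist_force: [-0.1, 0.4, -2.6]
width: 0.0434
```

```bash
python3 - <<'E'
from h import *
o=get_obs(); s=snapshot('wrist'); print(o['time'],o['tool_pos'],np.degrees(o['ee_rot']),o['width'])
cv2.imwrite('pics/p8.png',s['color'][:,:,::-1])
E
```

```text
6.35 [ 0.63002236 -0.18579909  0.11539403] [-1.79978554e+02  2.38314120e-02  7.46257250e-02] 0.04344560192266855
```

View pics/p8.png

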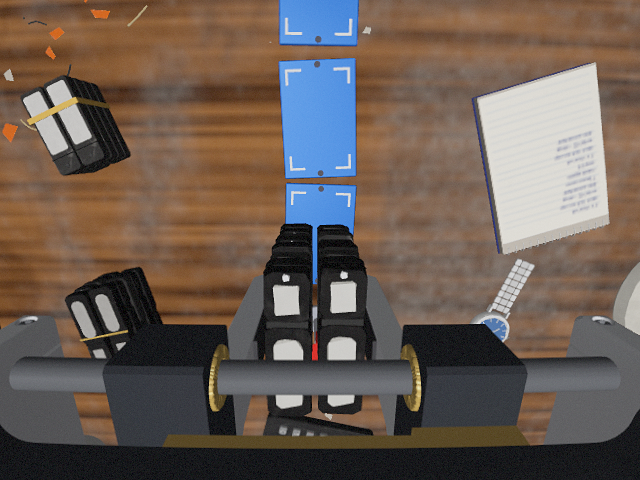

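```bash
python3 - <<'E'
from h import *
o=get_obs(); s=snapshot('wrist');T=wristT(o,s); im=s['color']; hsv=cv2.cvtColor(im,cv2.COLOR_RGB2HSV)
b=cv2.inRange(hsv,(100,120,80),(125,255,255));b[:, :260]=0;b[:,380:]=0
b=cv2.morphologyEx(b,cv2.MORPH_CLOSE,np.ones((9,9)));b=cv2.morphologyEx(b,cv2.MORPH_OPEN,np.ones((5,5)))
for c in cv2.findContours(b,0,1)[0]:
    if cv2.contourArea(c)<300: continue
    bx=cv2.boxPoints(cv2.minAreaRect(c)); w=cast(s,bx,.004,T); print(bx.round().tolist(),w[:,:2].round(4).tolist(),w.mean(0).round(4))
E
```

```text
[[278.0, 61.0], [354.0, 58.0], [363.0, 281.0], [287.0, 284.0]] [[0.6024, -0.0405], [0.663, -0.0381], [0.6776, -0.2286], [0.6061, -0.2318]] [ 0.6373 -0.1348  0.004 ]
[[279.0, 0.0], [358.0, 0.0], [358.0, 45.0], [279.0, 45.0]] [[0.6039, 0.0027], [0.6647, 0.0029], [0.6657, -0.0289], [0.6033, -0.0291]] [ 0.6344 -0.0131  0.004 ]
```

```bash
python3 - <<'E'
from h import *
o=get_obs(); s=snapshot('wrist');T=wristT(o,s)
print(cast(s,[[280,62],[355,58],[357,178],[284,178],[287,183],[356,184],[279,45],[358,45]],.004,T).round(4))
cv2.imwrite('pics/p8c.png',cv2.resize(s['color'][30:280,240:400,::-1],None,fx=2.4,fy=2.4))
E
```

```text
[[ 0.6039 -0.0416  0.004 ]
 [ 0.6637 -0.0384  0.004 ]
 [ 0.6684 -0.1331  0.004 ]
 [ 0.6053 -0.1333  0.004 ]
 [ 0.6078 -0.1376  0.004 ]
 [ 0.6677 -0.1383  0.004 ]
 [ 0.6034 -0.0291  0.004 ]
 [ 0.6658 -0.0289  0.004 ]]
```

View pics/p8c.png

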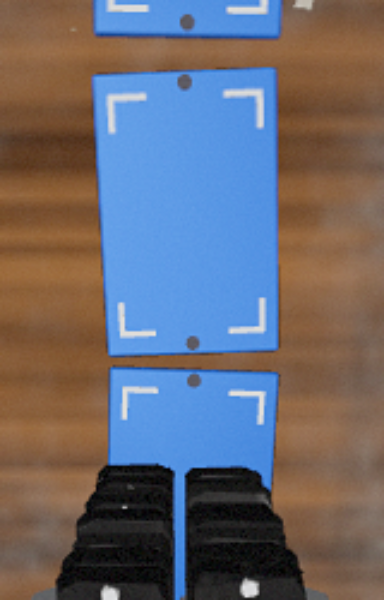

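send_rows:
  rows: [2.5,-0.5,-25,0,0,0,0,0,0,-30,0,0,0,0,0,0,-20,0,0,0,0,0,0,-8,0,0,0,0,0,0,-2,0,0,0,0,0,0,0,0,0,0,0,0,0,0,0,0,0,1,0,0,0,0,0,0,1]

```text
time: 7.5
tool_pos: [0.6337, -0.1879, 0.0319]
ee_rot: [3.141, -0.002, 0.0]
wrist_force: [-0.0, -0.0, 0.4]
width: 0.0599
```

send_rows:
  rows: [0,0,0,0,0,0,1,0,0,0,0,0,0,1,0,0,0,0,0,0,1,0,0,20,0,0,0,1,0,0,50,0,0,0,1,0,0,50,0,0,0,1,0,0,50,0,0,0,1,0,0,0,0,0,0,1]

```text
time: 8.5
tool_pos: [0.6356, -0.1886, 0.2094]
ee_rot: [3.136, -0.013, 0.0]
wrist_force: [-0.0, 0.1, 0.2]
width: 0.0941
```

```bash
python3 -c "
from h import *
pack(.004,.086,'w8c.png',(100,320,220,420))
for n in('top','side'): cv2.imwrite(f'pics/{n}1.png',snapshot(n)['color'][:,:,::-1])
"
```

```text
w8c.png [310.5 238.5] z 0.09 [ 0.6351 -0.1947  0.09  ] [0.0384, 0.0957] yaw 0.9
w8c.png [310.5 238.5] z 0.047 [ 0.6352 -0.2067  0.047 ] [0.0439, 0.1095] yaw 0.9
box px [[289.0, 189.0], [332.0, 189.0], [332.0, 288.0], [289.0, 288.0]] tcp [ 0.6356 -0.1886  0.2094] 0.02 8.5
```

View pics/w8c.png

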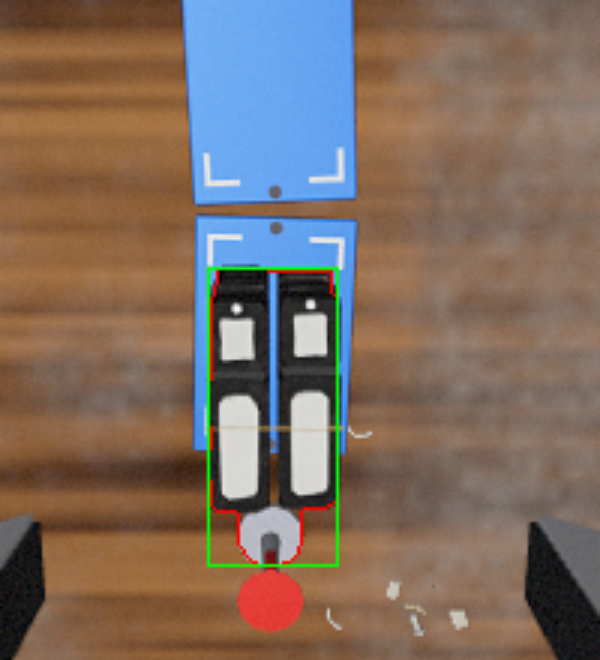

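View pics/side1.png

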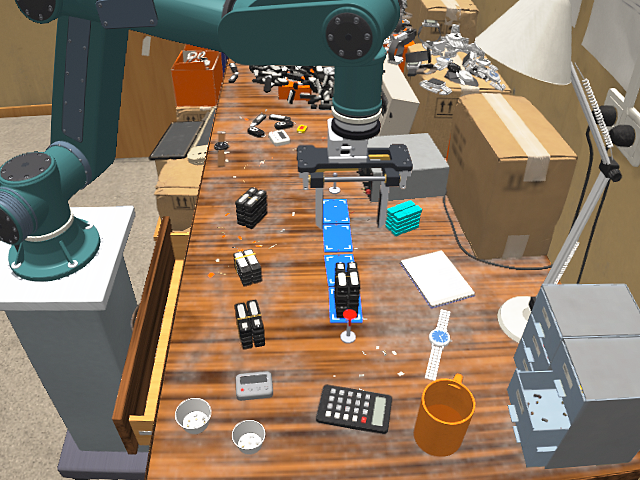

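```bash
python3 - <<'E'
from h import *
o=get_obs(); s=snapshot('wrist');T=wristT(o,s);print(o['tool_pos'],o['ee_rot'])
f=lambda p:[[220+x/3,100+y/3] for x,y in p]
print(cast(s,f([(196,216),(357,220),(345,452),(194,450),(195,205),(356,199)]),.004,T).round(4)); print(cast(s,f([(211,290),(337,290),(337,508),(211,508)]),.09,T).round(4))
E
```

```text
[ 0.63250099 -0.18741436  0.20018626] [-3.14128650e+00  6.71354643e-04  2.11182927e-04]
[[ 0.6016 -0.1351  0.004 ]
 [ 0.6612 -0.1365  0.004 ]
 [ 0.6583 -0.2263  0.004 ]
 [ 0.5989 -0.2255  0.004 ]
 [ 0.6013 -0.1311  0.004 ]
 [ 0.6607 -0.1288  0.004 ]]
[[ 0.6129 -0.1507  0.09  ]
 [ 0.6495 -0.1507  0.09  ]
 [ 0.6505 -0.2179  0.09  ]
 [ 0.6117 -0.218   0.09  ]]
```

send_rows:
  rows: [-27,40,0,0,0,-4.4,1,-28,40,0,0,0,-4.4,1,-28,40,0,0,0,-4.4,1,-28,40,0,0,0,-4.4,1,-28,40,0,0,0,-4.4,1,-28,40,0,0,0,-4.4,1,-27,41,0,0,0,-4.4,1,0,0,0,0,0,0,1]

```text
time: 9.7
tool_pos: [0.4366, 0.0954, 0.199]
ee_rot: [3.14, 0.003, -0.533]
wrist_force: [-0.6, -0.7, 0.6]
width: 0.0939
```

send_rows:
  rows: [0,0,0,0,0,0,1,0,0,0,0,0,0,1,0,0,0,0,0,0,1,0,0,0,0,0,0,1,0,0,0,0,0,0,1,0,0,0,0,0,0,1,0,0,0,0,0,0,1,0,0,0,0,0,0,1]

```text
time: 10.7
tool_pos: [0.4389, 0.0935, 0.2006]
ee_rot: [-3.142, -0.0, -0.537]
wrist_force: [-0.0, 0.1, 0.5]
width: 0.0939
```

```bash
python3 -c "
from h import *
pack(0,.065,'w6.png',(120,320,220,420))"
```

```text
w6.png [315.5 222. ] z 0.065 [0.4455 0.0994 0.065 ] [0.0404, 0.0732] yaw -29.7
w6.png [315.5 222. ] z 0.0325 [0.442  0.0932 0.0325] [0.0446, 0.0807] yaw -29.7
box px [[294.0, 185.0], [337.0, 185.0], [337.0, 259.0], [294.0, 259.0]] tcp [0.4389 0.0935 0.2006] -30.78 10.7
```

View pics/w6.png

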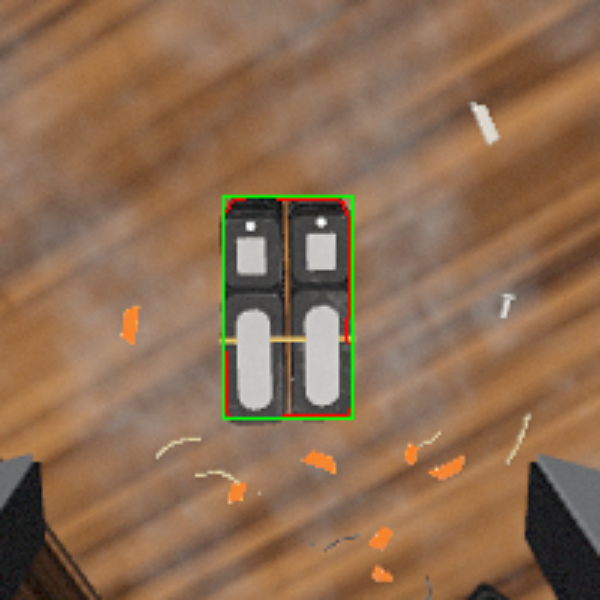

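send_rows:
  rows: [3,2,0,0,0,1,1,3,2,-22,0,0,0,1,0,0,-45,0,0,0,1,0,0,-45,0,0,0,1,0,0,-40,0,0,0,1,0,0,-20,0,0,0,1,0,0,-10,0,0,0,1,0,0,0,0,0,0,1]

```text
time: 11.75
tool_pos: [0.4448, 0.0975, 0.0183]
ee_rot: [3.141, 0.001, -0.52]
wrist_force: [0.7, -0.1, 0.3]
width: 0.0945
```

send_rows:
  rows: [0,0,0,0,0,0,0,0,0,0,0,0,0,0,0,0,0,0,0,0,0,0,0,0,0,0,0,0,0,0,0,0,0,0,0,0,0,0,0,0,0,0,0,0,0,0,0,0,0,0,0,0,0,0,0,0]

```text
time: 12.75
tool_pos: [0.4447, 0.0975, 0.0185]
ee_rot: [3.141, 0.0, -0.52]
wrist_force: [-0.7, 0.3, 0.8]
width: 0.0437
```

send_rows:
  rows: [0,0,25,0,0,0,0,0,0,45,0,0,0,0,31,-30,0,0,0,5,0,31,-30,0,0,0,5,0,31,-30,0,0,0,5,0,31,-30,0,0,0,5,0,31,-31,0,0,0,5,0,31,-31,0,0,0,5,0]

```text
time: 13.75
tool_pos: [0.6317, -0.0857, 0.0877]
ee_rot: [-3.142, 0.001, 0.006]
wrist_force: [0.3, 1.0, 0.1]
width: 0.0436
```

send_rows:
  rows: [0,0,0,0,0,0,0,0,0,0,0,0,0,0,0,0,0,0,0,0,0,0,0,-20,0,0,0,0,0,0,-30,0,0,0,0,0,0,-10,0,0,0,0,0,0,-5,0,0,0,0,0,0,0,0,0,0,0]

```text
time: 14.75
tool_pos: [0.6314, -0.0846, 0.0241]
ee_rot: [3.141, -0.001, 0.004]
wrist_force: [0.3, 0.1, -0.9]
width: 0.0432
```

send_rows:
  rows: [0,0,-1,0,0,0,0,0,0,0,0,0,0,0,0,0,0,0,0,0,1,0,0,0,0,0,0,1,0,0,0,0,0,0,1,0,0,0,0,0,0,1,0,0,0,0,0,0,1,0,0,10,0,0,0,1]

```text
time: 15.75
tool_pos: [0.63, -0.0844, 0.0317]
ee_rot: [-3.141, 0.002, 0.004]
wrist_force: [-0.1, 0.7, -0.4]
width: 0.0936
```

send_rows:
  rows: [0,0,30,0,0,0,1,0,0,50,0,0,0,1,0,0,50,0,0,0,1,0,0,36,0,0,0,1,0,0,0,0,0,0,1,0,0,0,0,0,0,1,0,0,0,0,0,0,1,0,0,0,0,0,0,1]

```text
time: 16.75
tool_pos: [0.6302, -0.0844, 0.1965]
ee_rot: [-3.141, 0.003, 0.004]
wrist_force: [0.3, -0.7, -0.1]
width: 0.094
```

```bash
python3 -c "
from h import *
pack(.004,.065,'w6c.png',(100,290,220,420))
cv2.imwrite('pics/w6full.png',snapshot('wrist')['color'][:,:,::-1])"
```

```text
w6c.png [317.1 228. ] z 0.069 [ 0.6339 -0.0811  0.069 ] [0.0415, 0.0823] yaw 2.2
w6c.png [317.1 228. ] z 0.036500000000000005 [ 0.6341 -0.0889  0.0365] [0.0459, 0.091] yaw 2.2
box px [[294.0, 186.0], [339.0, 185.0], [340.0, 270.0], [295.0, 271.0]] tcp [ 0.6302 -0.0844  0.1965] 0.21 16.75
```

View pics/w6full.png

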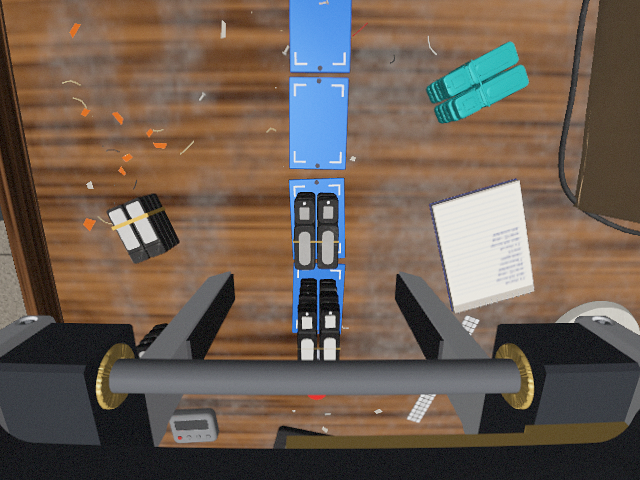

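View pics/w6c.png

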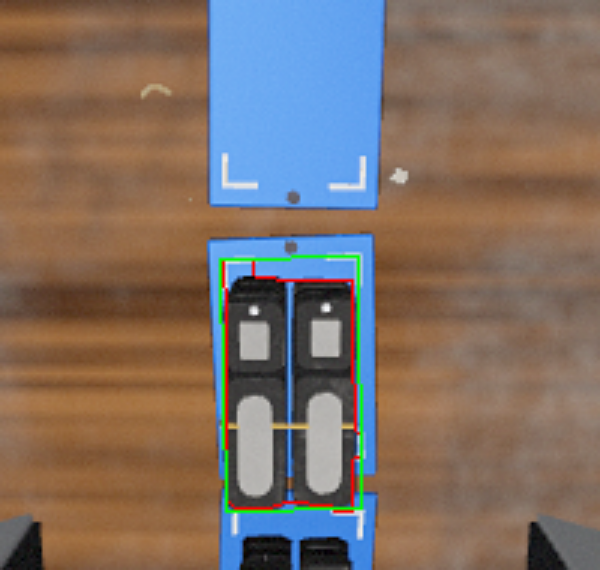

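```bash
python3 - <<'E'
from h import *
o=get_obs(); s=snapshot('wrist');T=wristT(o,s)
f=lambda p:[[220+x/3,100+y/3] for x,y in p]
print(cast(s,f([(209,240),(376,234),(375,476),(222,477),(211,205),(378,208)]),.004,T).round(4)); print(cast(s,f([(229,298),(354,296),(355,505),(229,508)]),.069,T).round(4))
print('plates full',cast(s,[[290,79],[350,77],[347,169],[289,167],[290,71],[352,72]],.004,T).round(4))
E
```

```text
[[ 0.6041 -0.0408  0.004 ]
 [ 0.6657 -0.0383  0.004 ]
 [ 0.668  -0.1322  0.004 ]
 [ 0.6078 -0.1329  0.004 ]
 [ 0.605  -0.0281  0.004 ]
 [ 0.6662 -0.0288  0.004 ]]
[[ 0.6149 -0.0528  0.069 ]
 [ 0.6535 -0.052   0.069 ]
 [ 0.6554 -0.1205  0.069 ]
 [ 0.6142 -0.1218  0.069 ]]
plates full [[ 0.6058  0.0628  0.004 ]
 [ 0.6677  0.065   0.004 ]
 [ 0.6672 -0.0285  0.004 ]
 [ 0.6035 -0.0266  0.004 ]
 [ 0.6059  0.0704  0.004 ]
 [ 0.6697  0.0698  0.004 ]]
```

send_rows:
  rows: [-30,-28,0,0,0,2,1,-30,-28,0,0,0,2,1,-30,-29,0,0,0,2,1,-30,-29,0,0,0,2,1,-30,-29,0,0,0,2,1,-30,-29,0,0,0,2,1,0,0,0,0,0,0,1,0,0,0,0,0,0,1]

```text
time: 17.9
tool_pos: [0.4512, -0.2563, 0.1986]
ee_rot: [-3.141, -0.001, 0.213]
wrist_force: [0.5, -0.0, 0.6]
width: 0.0942
```

send_rows:
  rows: [0,0,0,0,0,0,1,0,0,0,0,0,0,1,0,0,0,0,0,0,1,0,0,0,0,0,0,1,0,0,0,0,0,0,1,0,0,0,0,0,0,1,0,0,0,0,0,0,1,0,0,0,0,0,0,1]

```text
time: 18.9
tool_pos: [0.4509, -0.2566, 0.1985]
ee_rot: [3.142, -0.0, 0.213]
wrist_force: [0.1, -0.4, 0.3]
width: 0.0939
```

```bash
python3 -c "
from h import *
pack(0,.054,'w5.png',(120,320,220,420))
cv2.imwrite('pics/w5full.png',snapshot('wrist')['color'][:,:,::-1])
s=snapshot('side')['color'][220:360,200:320,::-1];cv2.imwrite('pics/s5.png',cv2.resize(s,None,fx=4,fy=4,interpolation=2))"
```

```text
w5.png [317.  221.5] z 0.054 [ 0.4535 -0.25    0.054 ] [0.0406, 0.0722] yaw 13.3
w5.png [317.  221.5] z 0.027 [ 0.455  -0.2557  0.027 ] [0.044, 0.0782] yaw 13.3
box px [[296.0, 186.0], [338.0, 186.0], [338.0, 257.0], [296.0, 257.0]] tcp [ 0.4509 -0.2566  0.1985] 12.21 18.9
```

View pics/w5.png

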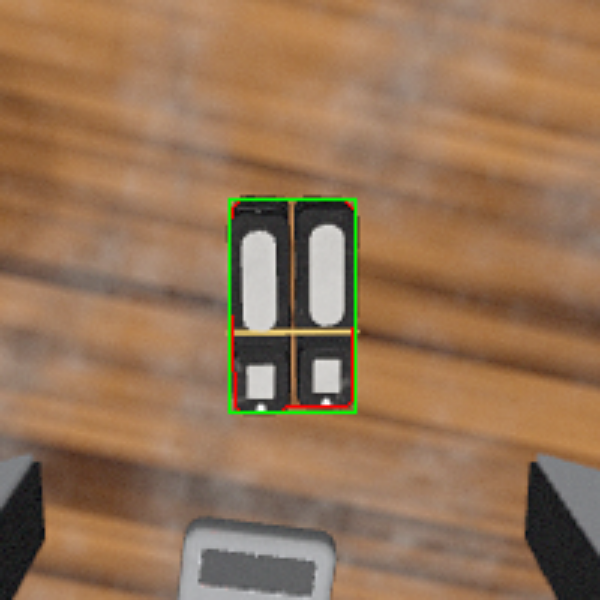

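View pics/s5.png

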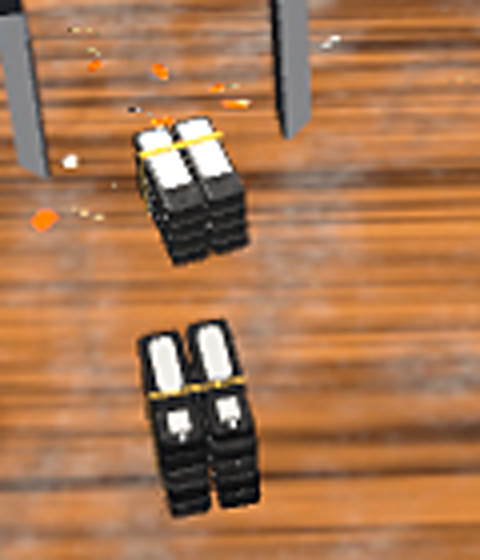

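send_rows:
  rows: [1.5,3,0,0,0,1,1,1,3,-25,0,0,0,1,0,0,-45,0,0,0,1,0,0,-45,0,0,0,1,0,0,-40,0,0,0,1,0,0,-20,0,0,0,1,0,0,-10,0,0,0,1,0,0,0,0,0,0,1]

```text
time: 20.05
tool_pos: [0.4533, -0.2504, 0.0133]
ee_rot: [-3.141, 0.0, 0.231]
wrist_force: [-0.2, -1.0, 0.3]
width: 0.0942
```

send_rows:
  rows: [0,0,0,0,0,0,0,0,0,0,0,0,0,0,0,0,0,0,0,0,0,0,0,0,0,0,0,0,0,0,0,0,0,0,0,0,0,0,0,0,0,0,0,0,0,0,0,0,0,0,0,0,0,0,0,0]

```text
time: 21.05
tool_pos: [0.4533, -0.2506, 0.0135]
ee_rot: [-3.142, 0.0, 0.231]
wrist_force: [-0.7, -0.3, 0.5]
width: 0.0433
```

send_rows:
  rows: [0,0,20,0,0,0,0,0,0,45,0,0,0,0,0,0,45,0,0,0,0,25,38,0,0,0,-1.9,0,25,38,0,0,0,-1.9,0,25,38,0,0,0,-1.9,0,26,38,0,0,0,-1.9,0,26,38,0,0,0,-1.9,0]

```text
time: 22.05
tool_pos: [0.5809, -0.0592, 0.1231]
ee_rot: [-3.142, 0.0, 0.064]
wrist_force: [-0.3, 0.4, -1.1]
width: 0.0435
```

send_rows:
  rows: [26,38,0,0,0,-1.9,0,26,39,0,0,0,-1.9,0,0,0,0,0,0,0,0,0,0,-40,0,0,0,0,0,0,-40,0,0,0,0,0,0,-20,0,0,0,0,0,0,-5,0,0,0,0,0,0,0,0,0,0,0]

```text
time: 23.05
tool_pos: [0.633, 0.016, 0.0196]
ee_rot: [3.141, -0.002, -0.002]
wrist_force: [0.4, 0.2, -0.7]
width: 0.0433
```

send_rows:
  rows: [0,0,-0.5,0,0,0,0,0,0,0,0,0,0,0,0,0,0,0,0,0,1,0,0,0,0,0,0,1,0,0,0,0,0,0,1,0,0,0,0,0,0,1,0,0,0,0,0,0,1,0,0,10,0,0,0,1]

```text
time: 24.05
tool_pos: [0.6315, 0.0164, 0.0272]
ee_rot: [-3.141, 0.002, -0.002]
wrist_force: [-0.6, 0.7, 1.1]
width: 0.0938
```

send_rows:
  rows: [0,0,30,0,0,0,1,0,0,50,0,0,0,1,0,0,50,0,0,0,1,0,0,42,0,0,0,1,0,0,0,0,0,0,1,0,0,0,0,0,0,1,0,0,0,0,0,0,1,0,0,0,0,0,0,1]

```text
time: 25.05
tool_pos: [0.6316, 0.0165, 0.198]
ee_rot: [-3.141, 0.003, -0.002]
wrist_force: [-0.4, -0.8, -0.1]
width: 0.0938
```

```bash
python3 -c "
from h import *
pack(.004,.054,'w5c.png',(100,290,220,420))"
```

```text
w5c.png [316. 227.] z 0.057999999999999996 [0.6343 0.0181 0.058 ] [0.0421, 0.0728] yaw 1.0
w5c.png [316. 227.] z 0.031 [0.6343 0.0118 0.031 ] [0.0457, 0.0789] yaw 1.0
box px [[294.0, 191.0], [338.0, 191.0], [338.0, 263.0], [294.0, 263.0]] tcp [0.6316 0.0165 0.198 ] -0.09 25.05
```

View pics/w5c.png

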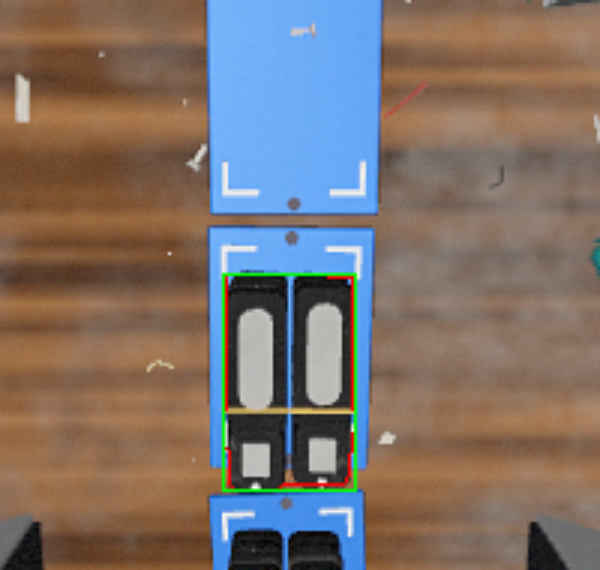

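```bash
python3 - <<'E'
from h import *
o=get_obs(); s=snapshot('wrist');T=wristT(o,s)
f=lambda p:[[220+x/3,100+y/3] for x,y in p]
print(cast(s,f([(208,228),(374,230),(367,467),(210,466),(211,213),(378,215)]),.004,T).round(4))
cv2.imwrite('pics/w5f.png',s['color'][:,:,::-1])
E
```

```text
[[ 0.6051  0.0646  0.004 ]
 [ 0.6664  0.0638  0.004 ]
 [ 0.6658 -0.0281  0.004 ]
 [ 0.604  -0.0277  0.004 ]
 [ 0.6063  0.07    0.004 ]
 [ 0.6678  0.0693  0.004 ]]
```

View pics/w5f.png

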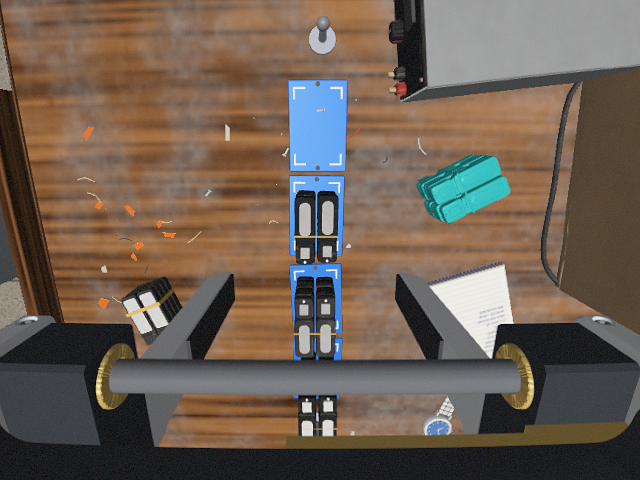

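send_rows:
  rows: [-38,-21,0,0,0,4.4,1,-38,-21,0,0,0,4.4,1,-39,-22,0,0,0,4.4,1,-39,-22,0,0,0,4.4,1,-39,-22,0,0,0,4.4,1,0,0,0,0,0,0,1,0,0,0,0,0,0,1,0,0,0,0,0,0,1]

```text
time: 26.15
tool_pos: [0.4402, -0.0911, 0.1999]
ee_rot: [-3.141, -0.0, 0.383]
wrist_force: [-0.3, -0.2, 0.4]
width: 0.0943
```

send_rows:
  rows: [0,0,0,0,0,0,1,0,0,0,0,0,0,1,0,0,0,0,0,0,1,0,0,0,0,0,0,1,0,0,0,0,0,0,1,0,0,0,0,0,0,1,0,0,0,0,0,0,1,0,0,0,0,0,0,1]

```text
time: 27.15
tool_pos: [0.4394, -0.0916, 0.2]
ee_rot: [-3.142, -0.0, 0.382]
wrist_force: [-0.7, -0.2, -0.4]
width: 0.0938
```

```bash
python3 -c "
from h import *
pack(0,.040,'w4.png',(120,320,220,420))"
```

```text
w4.png [316.5 222. ] z 0.04 [ 0.4418 -0.0884  0.04  ] [0.0397, 0.0661] yaw 22.9
w4.png [316.5 222. ] z 0.02 [ 0.4435 -0.0924  0.02  ] [0.042, 0.07] yaw 22.9
box px [[297.0, 191.0], [336.0, 191.0], [336.0, 253.0], [297.0, 253.0]] tcp [ 0.4394 -0.0916  0.2   ] 21.91 27.15
```

View pics/w4.png

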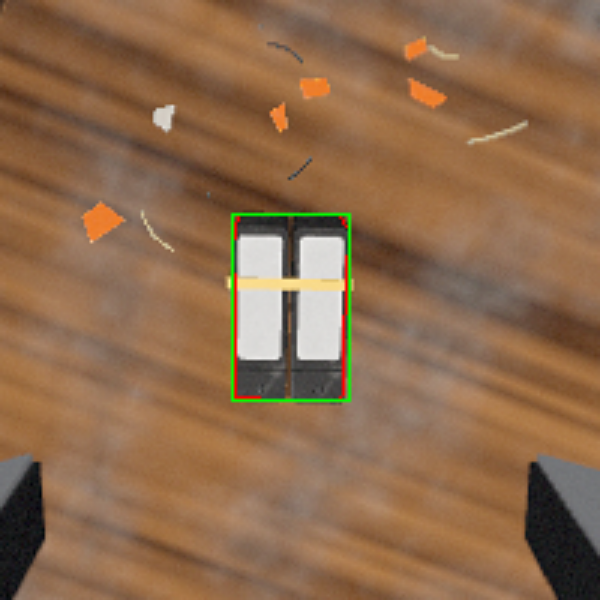

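send_rows:
  rows: [1.5,1,0,0,0,0.5,1,1,1,-30,0,0,0,1,0,0,-45,0,0,0,1,0,0,-45,0,0,0,1,0,0,-42,0,0,0,1,0,0,-20,0,0,0,1,0,0,-10,0,0,0,1,0,0,0,0,0,0,1]

```text
time: 28.2
tool_pos: [0.4418, -0.0895, 0.0078]
ee_rot: [-3.141, 0.0, 0.391]
wrist_force: [-0.2, 0.2, 0.6]
width: 0.0942
```

send_rows:
  rows: [0,0,0,0,0,0,0,0,0,0,0,0,0,0,0,0,0,0,0,0,0,0,0,0,0,0,0,0,0,0,0,0,0,0,0,0,0,0,0,0,0,0,0,0,0,0,0,0,0,0,0,0,0,0,0,0]

```text
time: 29.2
tool_pos: [0.4418, -0.0896, 0.008]
ee_rot: [-3.142, 0.0, 0.391]
wrist_force: [-1.4, 0.3, 1.0]
width: 0.0419
```

send_rows:
  rows: [0,0,20,0,0,0,0,0,0,45,0,0,0,0,0,0,45,0,0,0,0,32,34,0,0,0,-3.8,0,32,34,0,0,0,-3.8,0,32,34,0,0,0,-3.7,0,32,35,0,0,0,-3.7,0,32,35,0,0,0,-3.7,0]

```text
time: 30.2
tool_pos: [0.6027, 0.0837, 0.1174]
ee_rot: [-3.142, 0.0, 0.063]
wrist_force: [-0.7, -0.3, -0.5]
width: 0.042
```

send_rows:
  rows: [32,35,0,0,0,-3.7,0,0,0,0,0,0,0,0,0,0,-40,0,0,0,0,0,0,-40,0,0,0,0,0,0,-20,0,0,0,0,0,0,-5,0,0,0,0,0,0,0,0,0,0,0,0,0,0,0,0,0,0]

```text
time: 31.2
tool_pos: [0.6351, 0.1175, 0.015]
ee_rot: [-3.141, -0.003, 0.0]
wrist_force: [0.1, 0.3, -1.0]
width: 0.0415
```

send_rows:
  rows: [0,0,-1,0,0,0,0,0,0,0,0,0,0,0,0,0,0,0,0,0,1,0,0,0,0,0,0,1,0,0,0,0,0,0,1,0,0,0,0,0,0,1,0,0,0,0,0,0,1,0,0,10,0,0,0,1]

```text
time: 32.2
tool_pos: [0.633, 0.1174, 0.0212]
ee_rot: [3.141, 0.002, 0.0]
wrist_force: [-0.5, -0.5, -0.6]
width: 0.0938
```

send_rows:
  rows: [0,0,30,0,0,0,1,0,0,50,0,0,0,1,0,0,50,0,0,0,1,0,0,48,0,0,0,1,0,0,0,0,0,0,1,0,0,0,0,0,0,1,0,0,0,0,0,0,1,0,0,0,0,0,0,1]

```text
time: 33.2
tool_pos: [0.6331, 0.1174, 0.1979]
ee_rot: [3.141, 0.003, 0.0]
wrist_force: [-0.4, 0.1, 0.8]
width: 0.094
```

```bash
python3 -c "
from h import *
pack(.004,.040,'w4c.png',(100,290,220,420))"
```

```text
w4c.png [400. 154.] z 0.044 [0.7176 0.1879 0.044 ] [0.0358, 0.1028] yaw 4.5
w4c.png [400. 154.] z 0.024 [0.7225 0.1876 0.024 ] [0.0379, 0.109] yaw 4.5
box px [[381.0, 100.0], [419.0, 100.0], [419.0, 208.0], [381.0, 208.0]] tcp [0.6331 0.1174 0.1979] 0.01 33.2
```

View pics/w4c.png

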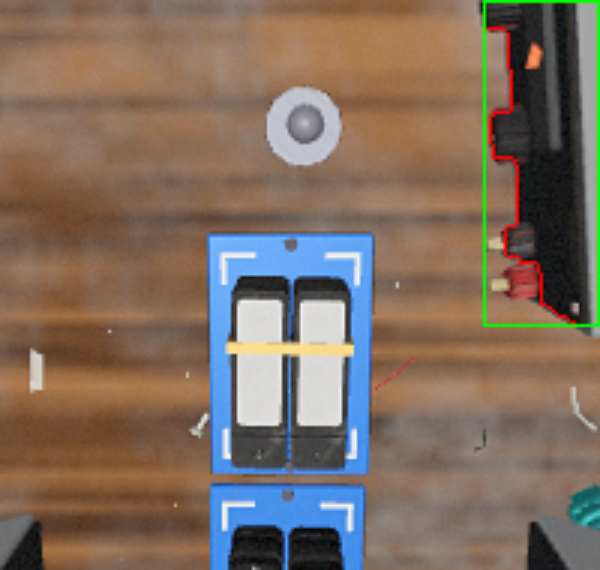

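```bash
python3 - <<'E'
from h import *
o=get_obs(); s=snapshot('wrist');T=wristT(o,s)
f=lambda p:[[220+x/3,100+y/3] for x,y in p]
for n,w in(('plate4',cast(s,f([(208,234),(374,235),(368,473),(211,474)]),.004,T)),('pack4',cast(s,f([(231,283),(351,281),(350,467),(231,467)]),.044,T))): print(n,w.mean(0).round(4),np.linalg.norm(w[1]-w[0]),np.linalg.norm(w[2]-w[1]))
a=snapshot('side')['color'][:,:,::-1];cv2.imwrite('pics/sf.png',cv2.resize(a[140:440,180:480],None,fx=2,fy=2))
E
```

```text
plate4 [0.637  0.1165 0.004 ] 0.06137743835705613 0.09254032093784582
pack4 [0.637  0.1182 0.044 ] 0.04008572751263292 0.06521269618668958
```

View pics/sf.png

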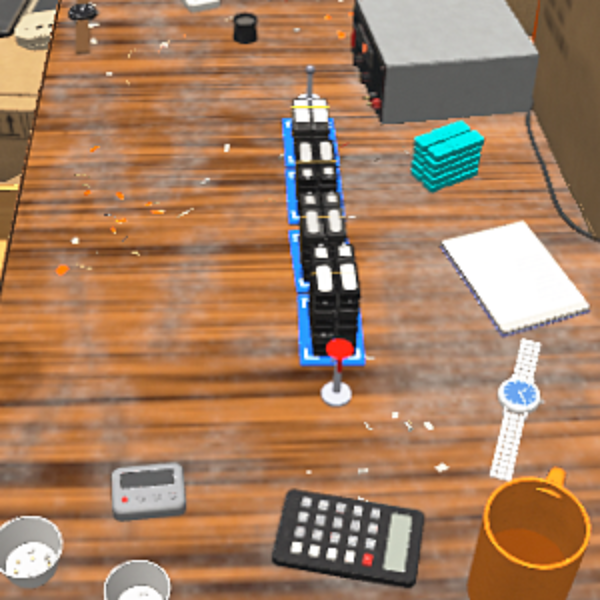

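```bash
python3 -c "
from bench import *
print(close_job())"
```

```text
the job is handed in; nothing more can be done
None
```

All four packs are on their plates in height order, and the job is handed in. From the red flag outwards they run 86, 65, 54 and 40 mm, one to a plate, and it took about 33 s of the 90 s.

| Pack | Distance from plate centre (wrist camera) | Angle |
|---|---|---|
| 86 mm | about 4 mm (limit 14 mm) | within 2–3° of the plate's length (limit about 14°) |
| 65 mm | about 2 mm | within 2–3° |
| 54 mm | about 1–2 mm | within 2–3° |
| 40 mm | about 2 mm | within 2–3° |

- **Last side picture:** all four packs are upright and the gripper is clear above them. The grey receiver was not touched and shows no shift there. I left the turquoise look-alike alone.
- **What disagreed:**
  - The top and wrist cameras differ by up to about 8 mm on the plates' positions across the row. I judged each placing by pack and plate in the same wrist picture.
  - The packs' tops measured about 5 mm narrower than the stated width, but the grip closed at 42–44 mm.
  - My automatic outline caught other things in three of the placing pictures (the flag's foot, a plate's corner marks and the grey instrument). For those I read the corners by eye from enlarged crops.

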